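# Crease the fold of a carton blank along a locking guide arm

### The arm

A 7-joint arm with a two-finger parallel gripper is mounted at the origin on a cart in front of the work surface, level with it; the furniture and walls round the work are solid. World frame = base frame: x ahead of the robot, y to its left, z up, the work surface at z = 0. Lengths are in m, angles in rad, forces in N, time in s.
With the tool pointing down it reaches from about 0.4 to 0.85 m from the base axis. Payload 10.4 kg.
Tool frame: the origin (TCP) lies on the centre line of the jaws, within the pads' length; the fingertips stand 11 mm ahead of it and the grasp point (between the pads) lies 8 mm behind it; z points along the fingers, y is the line along which they close (so a half turn about z gives the same grasp; the last joint's range is limited). The gripper opens to 87 mm and grips with 3 to 60 N. Pads are 19 mm wide; open, the fingers measure 117 mm over their backs; the gripper's body (75 mm by 190 mm) begins 51 mm behind the grasp point.
Start: joints at [1.259, 0.332, -0.065, 1.46, 0.022, 1.35, -0.088], TCP at [0.178, -0.599, 0.234] pointing down, gripper open.
Joint ranges: [-2.6, 2.6], [-0.5, 2.12], [-1.47, 1.34], [0.16, 2.42], [-1.27, 4.41], [0.06, 2.06], [-2.6, 2.6]. Speed limits (rad/s): [2.22, 2.22, 2.79, 2.79, 3.14, 3.14, 3.14].

### API

Orientations are given as a unit quaternion [x, y, z, w].
In Python, from bench import r gives the robot as it stands.
- The arm moves only by the shell command python3 -m pendant 'ROWS' [OPENING] [FORCE]. ROWS is JSON, a list of rows, each a list of 4 numbers: the shift along the tool's x, y, z in m, then the turn about the tool's z in rad. A call has 1 to 8 rows; each row shifts and turns the commanded pose from where the row before left it, along the tool's axes as they then stand; what a row does not reach is not made up. A row lasts 1/12 s, in which the tool goes at most 41.7 mm and 7.16 degrees, less where a joint would pass 70% of its speed; a pose out of reach is approached as far as the arm can. A call with a gripper value outside its range is refused whole. OPENING is the opening, from 0 (shut) to 1 (fully open), set as the call begins (- or left out, the last holds). The fingers move at their own pace and stop on an object; FORCE is the grip in N (left out, the last holds). Time passes only in rows, so rows that do not move let the fingers close. It gives the time, the measured TCP pose, the force, the opening and the grip force at its end, in the units of the state.
- r.read_state(): the state, without advancing time (a new reading comes with each control period).
- r.camera(name): name is "side" or "top" or "wrist"; returns a dict with "img" (384x512x3 uint8, red, green, blue), "camera_matrix" (3x3 intrinsics, pixels), "xyz" and "attitude" of the camera in the world. Camera axes: x right, y down, z forward; pixel columns grow to the right and rows downward; lengths in m; the calibration is good to about 2 mm. The wrist camera is an equidistant fisheye: a pixel r from the principal point sees the ray r / f radians off the axis. A picture is of the moment at which its call begins. There is no depth.
- r.close_job(): hands the job in; it is judged then, once.
Trained networks look in the newest picture that a camera, given by its name, has taken for a name from the list of things; names that differ only in an ending like _2 or _b are one class to them, and where a whole thing is asked for, a point or a joint stands for the part that bears it (a point fixed in the world has none). Each returns a list of dicts, best first, with "score" (0 to 1); they miss things now and then, are a little off and sometimes report something else, mostly with a low value. They report only what shows in the picture. A call takes as long as a camera call. They do not tell look-alikes from the thing itself.
- r.outline_of(thing, camera): "mask" (384x512 bool, what is visible of it) and "bbox" ([centre column, centre row, width, height] in pixels, round what is visible of it).
The state is a dict: "time": time; "joint_positions": joint angles; "joint_vel": joint speeds; "joint_torque": joint torques, N m; "ee_pos": TCP position; "eef_rot": TCP orientation; "ft_force": force on the tool from outside, world axes, zero at the start; "torque": the same for the moment, N m; "width": finger opening in m; "grip_force": force on a finger pad.
Only numpy, scipy, OpenCV 4.12 (cv2) and the standard library are available. Lean on these libraries where they do the work, as an engineer would, in place of code of your own. Each camera call takes 0.05 s, during which the arm holds its last target. There are 200 camera calls.

### The job

Crease the dashed fold of the carton blank on the creasing board. Lift the red spring plunger of the parked guide arm, swing the arm over the fold and let the pin drop home in the work notch; then take the blue stylus upright from its stand, lower its sprung nose through the slot on to the fold at the pivot end, and draw it slowly (about 3 cm a second) and without a break to the knob end, pressing the nose about half way in and never hard in. Put the stylus back upright in its stand, let the guide stay locked over the fold, and leave the jar, the tape and the loupe where they stand.

Things in the scene. Friction and masses are not known exactly. Their poses are not given: they have to be found in the camera images.
- crease_board: creasing board, fixed to the table: pale grey top 282 x 316 mm, 87 mm high, on a green plinth; origin at the centre of the underside, at table height, x away from the robot at yaw 0, z up. A brown carton blank, 150 mm long in x, lies fixed on it (its top at z = 89 mm); the fold is a dashed black line parallel to x at y = -65 mm
- pivot (a point): axis of the guide arm's upright pivot, at the board's x = +100, y = -65 mm, at the arm's underside, 96.5 mm over the table; its axes are the board's. Dark pivot bolt, 12 mm high over the arm
- notch (a point): work notch, marked red, in the dark steel index sector: 215 mm from the pivot at the near end of the fold line, on the sector's top, 95 mm over the table. The sector is an arc about the pivot, radius 203 to 229 mm, with a wide parking recess at its +y end
- guide (a joint): turn of the aluminium guide arm about the pivot, rad: 0 = over the fold, pin in the work notch; it grows clockwise seen from above (knob end towards the board's +y). Starts at 0.74 to 1.0, pinned in the parking recess (0.70 to 1.03); light friction only once the pin is up. Flat bar 36 mm wide, 255 mm long, top 101.5 mm over the table, slot 14 mm wide from 36 to 176 mm from the pivot
- plunger (a joint): lift of the spring plunger at the arm's free end, m: 0 = pin fully down (home in notch or recess), 0.012 = fully raised. The pin clears the sector from 0.007 up. Its spring pushes down with 3 N when down, 6.6 N fully raised. The round-ended pin centres itself in the notch from up to about 2.5 mm off
- knob (a point): middle of the plunger's red pull knob, an upright cylinder 28 mm across and 24 mm high, 215 mm from the pivot axis, its middle 130 mm over the table when the pin is down. It rises with the plunger and swings with the arm. x of this frame points along the arm to the pivot
- fold_0 (a point): start of the stroke on the fold: at the pivot end, 45 mm from the pivot axis, on the blank's top, 89 mm over the table; its axes are the board's
- fold_1 (a point): point of the fold 30 mm nearer the knob end than fold_0
- fold_2 (a point): middle of the fold, 60 mm from fold_0
- fold_3 (a point): point of the fold 90 mm from fold_0
- fold_4 (a point): end of the stroke at the knob end, 120 mm from fold_0, 165 mm from the pivot axis
- stylus: creasing stylus, 144 mm long over all, about 0.1 kg, standing upright in its stand: blue round handle 24 mm across from 6 to 94 mm over the origin, brass collar 30 mm across from 0 to 6 mm (its underside is the origin and rests on the stand), steel ferrule 17 mm tapering down to 22 mm below the origin, then the thin sprung nose. z points from nose to handle
- tip (a point): ball tip (7.6 mm across) of the stylus's nose, 50 mm below the stylus's origin while the nose is out
- nose (a joint): how far the sprung nose is pushed into the stylus, m: 0 = out, 0.012 = hard in against its stop. Its spring gives 1 N at the start of the travel and 3.4 N at the end, so a handle set 5 to 7 mm down from first touch presses rightly
- stylus_stand: fixed round grey stand for the stylus, 86 mm across its foot, 60 mm across its column, 56 mm high, with an upright hole 20 mm across and 53 mm deep in the middle of its flat top; origin at the centre of its underside
- stand_top (a point): centre of the hole's mouth in the stand's top, 56 mm over the table; the stylus's origin lies here when it is put away
- jar_black: black ink jar, 88 mm across, 90 mm high, loose beside the stylus stand; origin under its centre
- tape_black: roll of black tape lying flat, 58 mm across, 19 mm high, loose on the far left corner of the board's top; origin under its centre
- loupe: black stand magnifier, 36 mm across, 42 mm high, loose on the far side of the board's top; origin under its centre
Things that resemble listed ones, but are neither listed nor needed, are in the scene too. Of the things that look like the stylus, the largest one is meant.

How it is judged:
By the outcome, as a careful person would: the job done as asked, in the order asked, and still so for the second after the job is handed in, with the robot touching nothing.
It also fails if it takes over 72 s, if anything falls off the work surface, if the arm or the gripper's body presses on something with over 40 N, if the wrist force passes 120 N, or if a joint passes its speed limit or range.

## Working session

There is one attempt and no reset: what is moved stays moved. The work goes in short steps, Python scripts to look and compute and a shell command to move; the robot and the scene stay as the last step left them, time stands still between calls to the robot, and variables do not carry over. Pictures are saved under pics/ and viewed, at most 10 in all, crops included, and the job is handed in when it is done.

```bash
ls; mkdir -p pics; python3 - <<'E'
from bench import r
import cv2,numpy as np
s=r.read_state();print({k:np.round(v,3).tolist() for k,v in s.items()})
ims=[]
for c in ("side","top"):
    d=r.camera(c);ims.append(d["img"]);print(c,d["camera_matrix"],d["xyz"],d["attitude"])
    cv2.imwrite(f"pics/{c}0.png",d["img"][:,:,::-1])
    for n in ["crease_board","guide","knob","stylus","stylus_stand","jar_black","tape_black","loupe","plunger"]:
        for o in r.outline_of(n,c)[:4]: print(c,n,round(o["score"],2),np.round(o["bbox"],1).tolist())
cv2.imwrite("pics/both.png",cv2.resize(np.vstack(ims)[:,:,::-1],None,fx=0.78,fy=0.78))
E
```

```text
pics
{'time': 0.0, 'joint_positions': [1.259, 0.333, -0.065, 1.461, 0.022, 1.35, -0.089], 'joint_vel': [-0.001, -0.0, 0.001, -0.001, -0.002, -0.001, -0.001], 'joint_torque': [-0.0, -62.325, 0.024, -38.989, -0.061, 0.04, 0.0], 'ee_pos': [0.178, -0.599, 0.233], 'eef_rot': [0.99, 0.144, -0.0, -0.001], 'ft_force': [-0.224, 0.423, -0.465], 'torque': [0.004, -0.014, 0.007], 'grip_force': 0.0, 'width': 0.087}
side [[435.63645828   0.         254.54566169]
 [  0.         435.63645828 192.4745291 ]
 [  0.           0.           1.        ]] [ 0.45834214 -0.97653414  0.77164292] [ 0.89182789 -0.06800095  0.02731018 -0.44640009]
side crease_board 0.7 [259.5, 182.2, 109.3, 93.5]
side guide 0.93 [266.9, 159.1, 68.8, 44.9]
side knob 0.47 [236.8, 141.8, 7.3, 11.2]
side knob 0.36 [260.8, 182.4, 114.6, 90.1]
side stylus 0.71 [223.1, 228.7, 8.4, 27.2]
side stylus 0.55 [231.4, 252.3, 17.1, 38.4]
side stylus 0.54 [340.8, 265.4, 12.0, 16.5]
side stylus_stand 0.97 [231.8, 280.1, 37.7, 38.1]
side jar_black 0.61 [261.8, 185.5, 114.4, 92.6]
side jar_black 0.59 [281.6, 259.8, 38.1, 48.2]
side tape_black 0.67 [279.8, 149.3, 17.3, 14.2]
side loupe 0.75 [289.0, 155.4, 9.2, 22.5]
side plunger 0.21 [259.6, 181.5, 112.8, 91.8]
top [[379.40621491   0.         253.41876083]
 [  0.         379.40621491 191.4087543 ]
 [  0.           0.           1.        ]] [ 0.44018642 -0.0857977   1.0684898 ] [ 0.71518134 -0.69524385  0.04368473 -0.05694988]
top guide 0.7 [210.8, 171.2, 80.3, 64.0]
top stylus 0.75 [346.1, 225.0, 15.8, 13.0]
top stylus 0.51 [298.0, 228.4, 8.4, 9.4]
top stylus_stand 0.86 [335.0, 228.7, 28.0, 26.5]
top jar_black 0.78 [337.6, 182.7, 34.0, 38.5]
top tape_black 0.72 [181.8, 150.4, 23.5, 20.1]
top loupe 0.55 [207.4, 146.3, 15.9, 13.4]
top plunger 0.51 [333.6, 229.9, 28.0, 29.1]
top plunger 0.47 [175.1, 195.2, 9.9, 13.7]
```

View pics/top0.png

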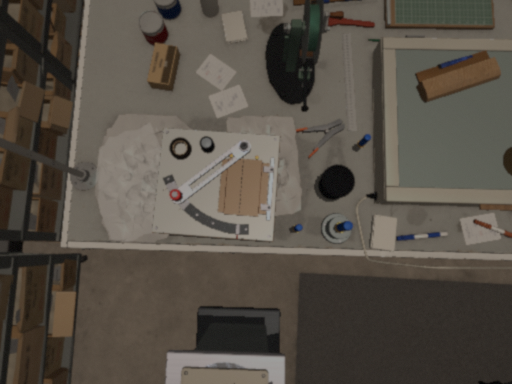

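View pics/side0.png

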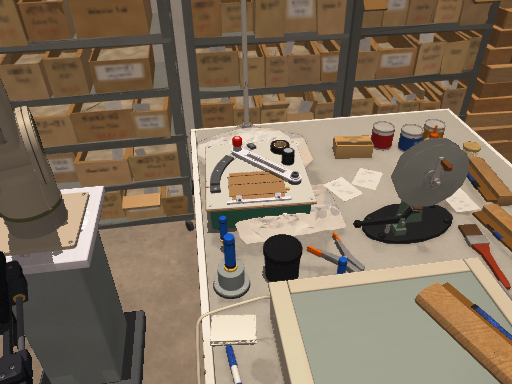

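The top view shows the board at (155–280, 128–240), with the arm's knob at (175,195) and the pivot at (243,147). Three things look like the stylus:
- a small one at side (223,228) / top (298,228)
- one in the round grey stand at side (231,252) / top (346,225)
- a small one at side (341,265) / top (363,140)

The one in the stand is the largest and stands where the task says, so I take that one. I'll confirm it in a crop.

```bash
python3 - <<'E'
import cv2,numpy as np
a=cv2.imread("pics/top0.png")[118:248,148:364];b=cv2.imread("pics/side0.png")[120:310,190:350]
a=cv2.resize(a,None,fx=3.7,fy=3.7,interpolation=cv2.INTER_CUBIC)
cv2.imwrite("pics/ca.png",a)
cv2.imwrite("pics/cb.png",cv2.resize(b,None,fx=3.15,fy=3.15,interpolation=cv2.INTER_CUBIC))
E
```

```text
(no output)
```

View pics/ca.png

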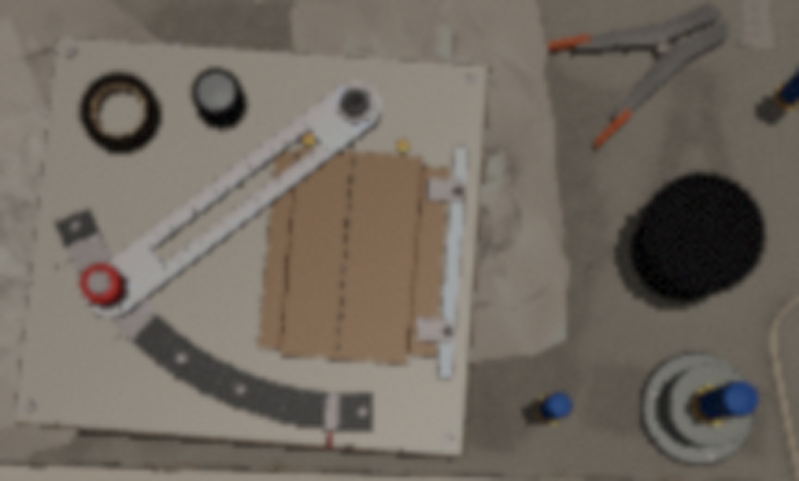

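View pics/cb.png

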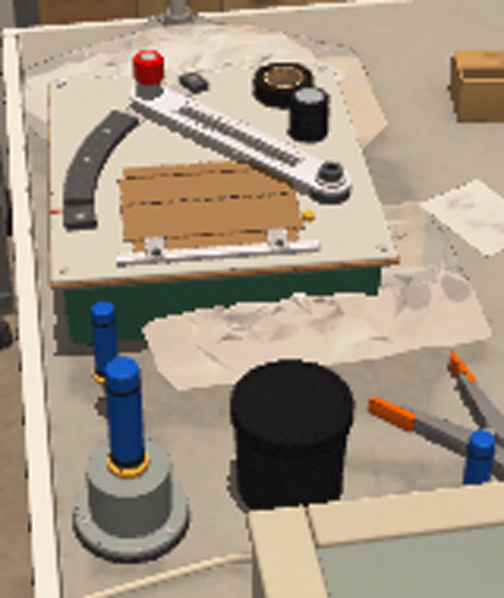

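The crops confirm it: the stylus in the grey stand (brass collar, blue handle) is the biggest. The other two blue ones are small and not in a stand. Next I fit the poses.

```bash
cat > h.py <<'E'
import numpy as np
from scipy.spatial.transform import Rotation as R
from scipy.optimize import least_squares
K={'top':np.array([[379.406,0,253.419],[0,379.406,191.409],[0,0,1]]),'side':np.array([[435.636,0,254.546],[0,435.636,192.475],[0,0,1]])}
P={'top':[0.44018642,-0.0857977,1.0684898],'side':[0.45834214,-0.97653414,0.77164292]}
Q={'top':[0.71518134,-0.69524385,0.04368473,-0.05694988],'side':[0.89182789,-0.06800095,0.02731018,-0.44640009]}
def proj(c,X):
    p=K[c]@(R.from_quat(Q[c]).as_matrix().T@(np.asarray(X)-P[c]));return p[:2]/p[2]
def ta(u,v): return (u+.5)/3.7-.5+148,(v+.5)/3.7-.5+118
def sb(u,v): return (u+.5)/3.15-.5+190,(v+.5)/3.15-.5+120
def b2w(p,x,y,z): c,s=np.cos(p[2]),np.sin(p[2]); return [p[0]+c*x-s*y,p[1]+s*x+c*y,z]
def gp(p,d,q): # point d from pivot at guide angle q (clockwise: toward +y)
    return .1-d*np.cos(q),-.065+d*np.sin(q)
E
python3 - <<'E'
from h import *
pts=[('top',ta(60,38),(.141,.158,.087)),('top',ta(487,66),(.141,-.158,.087)),('top',ta(462,454),(-.141,-.158,.087)),('top',ta(18,420),(-.141,.158,.087)),
('top',ta(355,101),(.1,-.065,.1135)),('top',ta(332,411),(-.115,-.065,.095)),
('side',sb(50,284),(-.141,-.158,.087)),('side',sb(397,260),(.141,-.158,.087)),('side',sb(332,168),(.1,-.065,.1135))]
kn=[('top',ta(102,282)),('side',sb(149,56))]
def f(p):
    e=[proj(c,b2w(p,*X))-uv for c,uv,X in pts]
    e+=[proj(c,b2w(p,*gp(p,.215,p[3]),.142))-uv for c,uv in kn]
    return np.ravel(e)
s=least_squares(f,[.5,0,0,.85],loss='soft_l1');p=s.x
print('board',p.round(4));print(f(p).reshape(-1,2).round(1).tolist())
for n,(d,q) in dict(pivot=(0,0),knob=(.215,p[3]),notch=(.215,0),f0=(.045,0),f4=(.165,0)).items(): print(n,np.round(b2w(p,*gp(p,d,q),0)[:2],4))
sp=[('top',ta(740,397),.150),('side',sb(122,367),.150),('side',sb(128,466),.059),('top',ta(697,408),.004)]
g=lambda q:np.ravel([proj(c,[*q,z])-uv for c,uv,z in sp])
t=least_squares(g,[.3,-.3]);print('stylus',t.x.round(4),g(t.x).round(1))
jr=least_squares(lambda q:np.r_[proj('top',[*q,.09])-ta(705,230),proj('side',[*q,.09])-sb(292,400)],[.3,-.3]);print('jar',jr.x.round(3),jr.fun.round(1))
for n,uv,z in (('tape',(120,112),.106),('loupe',(218,93),.129),('small',(556,405),.1)):
    print(n,least_squares(lambda q:proj('top',[*q,z])-ta(*uv),[.3,-.3]).x.round(3))
print(R.from_quat([.99,.144,0,-.001]).as_matrix().round(3).tolist())
E
```

```text
board [ 0.6008  0.0312 -0.0487  0.8349]
[[-0.5, -1.0], [1.4, -0.2], [0.7, 1.2], [-1.3, 0.8], [0.7, 0.1], [0.4, -0.3], [-0.0, -1.0], [0.9, -1.2], [-0.1, -0.0], [-0.3, 0.1], [-0.2, -0.2]]
pivot [ 0.6975 -0.0386]
knob [0.5611 0.1276]
notch [ 0.4828 -0.0282]
f0 [ 0.6526 -0.0364]
f4 [ 0.5327 -0.0306]
stylus [ 0.4956 -0.2975] [ 0.8  0.4  0.1 -0.1  0.2 -1.3  0.3  0.2]
jar [ 0.616 -0.285] [ 0.   0.5  0.4 -0.2]
tape [0.688 0.129]
loupe [0.697 0.057]
small [ 0.49  -0.181]
[[0.959, 0.285, -0.0], [0.285, -0.959, 0.002], [0.0, -0.002, -1.0]]
```

```bash

python3 -m pendant '[[0.012,-0.0122,0,0],[0.024,-0.0245,0,0],[0.024,-0.0245,0,0],[0.024,-0.0245,0,0],[0.024,-0.0245,0,0],[0.024,-0.0245,0,0],[0.024,-0.0245,0,0],[0.024,-0.0245,0,0]]' 1 20
python3 -m pendant '[[0.024,-0.0245,0,0],[0.024,-0.0245,0,0],[0.024,-0.0245,0,0],[0.024,-0.0245,0,0],[0.024,-0.0245,0,0],[0.024,-0.0245,0,0],[0.024,-0.0245,0,0],[0.024,-0.0245,0,0]]'
python3 -m pendant '[[0.024,-0.0245,0,0],[0.024,-0.0245,0,0],[0.024,-0.0245,0,0],[0.024,-0.0245,0,0],[0.024,-0.0245,0,0],[0.024,-0.0245,0,0],[0.024,-0.0245,0,0],[0.024,-0.0245,0,0]]'
python3 -m pendant '[[0.010,-0.010,0,-0.12],[0,0,0,-0.12],[0,0,0,-0.12],[0,0,0,-0.12],[0,0,0,-0.12],[0,0,0,-0.12],[0,0,0,-0.12],[0,0,0,-0.12]]'
python3 -m pendant '[[0,0,0,-0.12],[0,0,0,-0.12],[0,0,0,-0.12],[0,0,0,-0.12],[0,0,0,-0.12],[0,0,0,-0.12],[0,0,0,-0.12],[0,0,0,-0.12]]'
```

```text
time: 1.67
ee_pos: [0.2988, -0.3703, 0.2337]
eef_rot: [0.99, 0.144, 0.0, 0.0]
ft_force: [0.3, -0.3, -0.2]
width: 0.0872
grip_force: 0.0
time: 2.33
ee_pos: [0.427, -0.1276, 0.2339]
eef_rot: [0.99, 0.144, 0.0, 0.0]
ft_force: [0.3, -1.6, 0.5]
width: 0.0874
grip_force: 0.0
time: 3.0
ee_pos: [0.5554, 0.1147, 0.2337]
eef_rot: [0.99, 0.144, 0.0, 0.0]
ft_force: [1.1, -0.7, 1.2]
width: 0.0869
grip_force: 0.0
time: 3.67
ee_pos: [0.5615, 0.1257, 0.2336]
eef_rot: [0.81, 0.587, 0.0, 0.0]
ft_force: [-0.0, -0.3, -0.0]
width: 0.0867
grip_force: 0.0
time: 4.33
ee_pos: [0.5615, 0.1256, 0.2336]
eef_rot: [0.447, 0.894, -0.0, 0.0]
ft_force: [0.6, 0.1, 0.1]
width: 0.0872
grip_force: 0.0
```

```bash
python3 - <<'E'
from bench import r
import cv2,numpy as np
d=r.camera("wrist");print(d["camera_matrix"].tolist(),d["xyz"],d["attitude"])
im=d["img"]
for n in ("knob","guide","pivot"):
    for o in r.outline_of(n,"wrist")[:2]: print(n,round(o["score"],2),np.round(o["bbox"],1))
cv2.imwrite("pics/w1.png",cv2.resize(im[:,:,::-1],(768,576)))
E
```

```text
[[297.3186396354542, 0.0, 261.79620429174764], [0.0, 297.3186396354542, 197.23292790178184], [0.0, 0.0, 1.0]] [0.5164948  0.18462633 0.3837179 ] [0.9396923  0.3135263  0.04336593 0.12961108]
knob 0.85 [264.9 195.5  31.8  32.6]
knob 0.56 [260.4 198.4 283.7 248.5]
guide 0.57 [265.9 240.6  41.5 139.6]
pivot 0.61 [261.8 198.5 284.9 246.4]
```

View pics/w1.png

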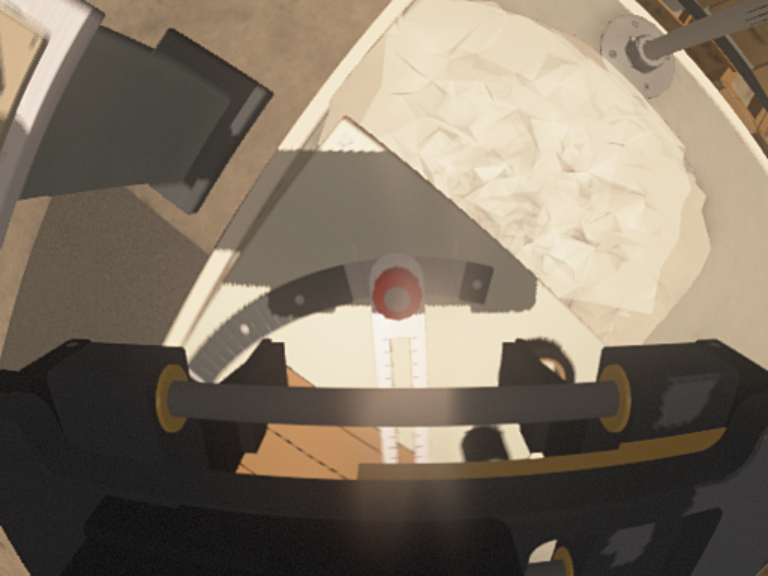

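The wrist view shows the red knob at about (265,197) of the native image, with the arm running straight down to the pivot. Its top disc gives the knob position.

```bash
cat >> h.py <<'E'
def wray(u,v,xyz,att,z,K=(297.31864,261.796,197.233)):
    d=np.array([u-K[1],v-K[2]])/K[0];t=np.hypot(*d)
    ray=np.r_[d/t*np.sin(t),np.cos(t)];ray=R.from_quat(att).as_matrix()@ray
    return np.asarray(xyz)+ray*(z-xyz[2])/ray[2]
E
python3 - <<'E'
from h import *
x,a=[0.5164948,0.18462633,0.3837179],[0.9396923,0.3135263,0.04336593,0.12961108]
print(wray(264.7,198.2,x,a,.142),wray(264.9,195.5,x,a,.13))
E
```

```text
[0.55984025 0.13108442 0.142     ] [0.56063645 0.13051556 0.13      ]
```

```bash

python3 -m pendant '[[0.004,0.0015,0.016,-0.04],[0,0,0.024,0],[0,0,0.024,0],[0,0,0.024,0],[0,0,0.016,0],[0,0,0.008,0],[0,0,0,0]]'
python3 -m pendant '[[0,0,0,0],[0,0,0,0],[0,0,0,0],[0,0,0,0],[0,0,0,0],[0,0,0,0],[0,0,0,0],[0,0,0,0]]' 0.2 30
```

```text
time: 5.12
ee_pos: [0.5595, 0.1295, 0.1201]
eef_rot: [0.433, 0.901, -0.001, -0.001]
ft_force: [-0.2, -0.2, -0.3]
width: 0.087
grip_force: 0.0
time: 5.78
ee_pos: [0.5603, 0.1299, 0.1216]
eef_rot: [0.432, 0.902, -0.0, 0.0]
ft_force: [-0.7, 0.6, -0.1]
width: 0.0415
grip_force: 0.0
```

```bash

python3 -m pendant '[[0,0,0,0],[0,0,0,0],[0,0,0,0],[0,0,0,0],[0,0,0,0]]'
python3 -m pendant '[[0,0,-0.002,0],[0,0,-0.003,0],[0,0,-0.003,0],[0,0,-0.002,0],[0,0,0,0],[0,0,0,0]]'
```

```text
time: 6.2
ee_pos: [0.5603, 0.1299, 0.1216]
eef_rot: [0.432, 0.902, 0.0, 0.0]
ft_force: [-0.5, -0.4, -0.1]
width: 0.0273
grip_force: 30.0
time: 6.7
ee_pos: [0.5601, 0.1297, 0.1314]
eef_rot: [0.432, 0.902, -0.0, -0.0]
ft_force: [-0.3, -0.2, -6.7]
width: 0.027
grip_force: 30.0
```

```bash

python3 -m pendant '[[0,-0.0038,0,-0.0175],[-0.0001,-0.0075,0,-0.035],[-0.0001,-0.0075,0,-0.035],[-0.0001,-0.0075,0,-0.035],[-0.0001,-0.0075,0,-0.035],[-0.0001,-0.0075,0,-0.035],[-0.0001,-0.0075,0,-0.035],[-0.0002,-0.0075,0,-0.035]]'
python3 -m pendant '[[-0.0001,-0.0075,0,-0.035],[-0.0001,-0.0075,0,-0.035],[-0.0001,-0.0075,0,-0.035],[-0.0002,-0.0075,0,-0.035],[-0.0001,-0.0075,0,-0.035],[-0.0001,-0.0075,0,-0.035],[-0.0001,-0.0075,0,-0.035],[-0.0002,-0.0075,0,-0.035]]'
```

```text
time: 7.37
ee_pos: [0.5216, 0.0884, 0.1316]
eef_rot: [0.309, 0.951, -0.0, 0.001]
ft_force: [4.1, -1.7, -6.1]
width: 0.027
grip_force: 30.0
time: 8.03
ee_pos: [0.4942, 0.0355, 0.132]
eef_rot: [0.173, 0.985, -0.0, 0.002]
ft_force: [7.9, -1.7, -6.2]
width: 0.0269
grip_force: 30.0
```

```bash

python3 -m pendant '[[-0.0004,-0.0075,0,-0.035],[-0.0004,-0.0075,0,-0.035],[-0.0004,-0.0075,0,-0.035],[-0.0003,-0.0075,0,-0.035],[-0.0002,-0.0075,0,-0.035],[-0.0001,-0.0075,0,-0.035],[-0.0001,-0.0054,0,-0.025],[-0.0001,-0.0054,0,-0.025]]'
python3 -m pendant '[[0,-0.0043,0,-0.02],[0,-0.0043,0,-0.02],[0,0,0,0],[0,0,0,0]]'
python3 - <<'E'
from bench import r
import cv2,numpy as np
d=r.camera("wrist");print(d["xyz"],d["attitude"])
e=r.camera("top")["img"][118:248,148:278];f=r.camera("side")["img"][120:220,190:330]
for n in ("knob",): 
    for o in r.outline_of(n,"wrist")[:1]: print(n,round(o["score"],2),np.round(o["bbox"],1))
a=cv2.resize(d["img"][100:300,130:390],(780,600),interpolation=cv2.INTER_CUBIC);cv2.imwrite("pics/w2.png",a[:,:,::-1])
E
```

```text
time: 8.7
ee_pos: [0.4828, -0.0186, 0.1319]
eef_rot: [0.044, 0.999, -0.0, 0.001]
ft_force: [4.7, 0.4, -6.6]
width: 0.0272
grip_force: 30.0
time: 9.03
ee_pos: [0.4822, -0.0271, 0.1319]
eef_rot: [0.025, 1.0, -0.0, 0.001]
ft_force: [4.4, 0.1, -6.2]
width: 0.0272
grip_force: 30.0
[ 0.40726363 -0.02373031  0.2818645 ] [0.71765842 0.68260155 0.09528641 0.09970966]
knob 0.86 [262.3 258.6  53.6  59.9]
```

View pics/w2.png

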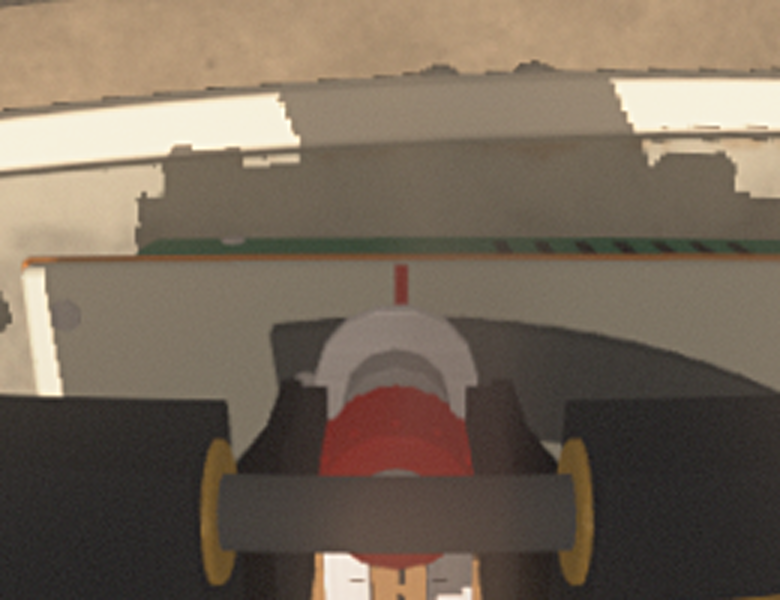

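```bash
python3 - <<'E'
from h import *
x,a=[0.40726363,-0.02373031,0.2818645],[0.71765842,0.68260155,0.09528641,0.09970966]
g=lambda u,v,z:wray((u+.5)/3-.5+130,(v+.5)/3-.5+100,x,a,z).round(4)
for n,q in dict(mark_out=(401,266,.087),mark_in=(401,302,.087),armL=(317,380,.1015),armR=(477,380,.1015),fold=(402,578,.089),slotL=(369,578,.1015),slotR=(430,578,.1015),railL=(314,578,.1015),railR=(480,578,.1015)).items(): print(n,g(*q))
E
```

```text
mark_out [ 0.4564 -0.025   0.087 ]
mark_in [ 0.4648 -0.0254  0.087 ]
armL [ 0.4773 -0.0444  0.1015]
armR [ 0.479  -0.0096  0.1015]
fold [ 0.5382 -0.0287  0.089 ]
slotL [ 0.5293 -0.0363  0.1015]
slotR [ 0.5301 -0.0217  0.1015]
railL [ 0.5288 -0.0496  0.1015]
railR [ 0.5309 -0.0096  0.1015]
```

```bash

python3 -m pendant '[[-0.001,0.0009,0,0],[0,0,0.001,0],[0,0,0.001,0],[0,0,0.001,0],[0,0,0,0]]'
python3 -m pendant '[[0,0,0,0],[0,0,0,0],[0,0,0,0],[0,0,0,0]]' 0.45 30
python3 - <<'E'
from bench import r
import cv2,numpy as np
d=r.camera("wrist");print(d["xyz"],d["attitude"])
for o in r.outline_of("knob","wrist")[:1]: print(round(o["score"],2),np.round(o["bbox"],1))
a=cv2.resize(d["img"][100:300,130:390],(780,600),interpolation=cv2.INTER_CUBIC);cv2.imwrite("pics/w3.png",a[:,:,::-1])
E
```

```text
time: 9.65
ee_pos: [0.4824, -0.0258, 0.1283]
eef_rot: [0.025, 1.0, -0.0, -0.0]
ft_force: [1.3, -1.4, -6.4]
width: 0.0269
grip_force: 30.0
time: 9.98
ee_pos: [0.4827, -0.0254, 0.1289]
eef_rot: [0.025, 1.0, 0.0, 0.0]
ft_force: [-0.2, 0.9, 0.2]
width: 0.0383
grip_force: 0.0
[ 0.40798065 -0.02218357  0.27896743] [0.71757596 0.68287226 0.09479566 0.0989141 ]
0.67 [262.2 241.8  55.   32.8]
```

View pics/w3.png

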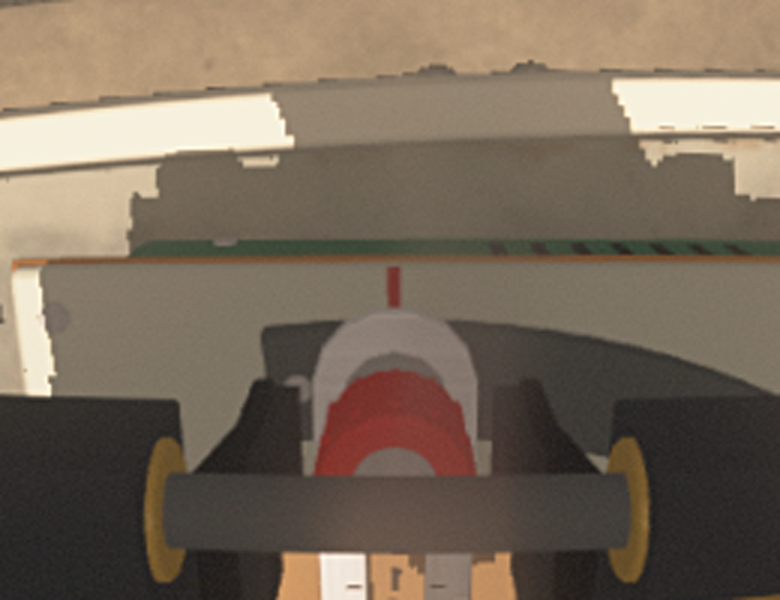

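```bash
python3 - <<'E'
from h import *
def wp(X,x,a,K=(297.31864,261.796,197.233)):
    d=R.from_quat(a).as_matrix().T@(np.array(X)-x);t=np.arctan2(np.hypot(d[0],d[1]),d[2]);p=d[:2]/np.hypot(d[0],d[1])*t*K[0]+K[1:]
    return ((p-[130,100]+.5)*3-.5).round(0)
a2=([0.40726363,-0.02373031,0.2818645],[0.71765842,0.68260155,0.09528641,0.09970966])
a3=([0.40798065,-0.02218357,0.27896743],[0.71757596,0.68287226,0.09479566,0.0989141])
for x0 in (.4835,):
  print('w2 bottom rim, top rim',wp([x0-.014,-.027,.128],*a2),wp([x0-.014,-.027,.152],*a2))
  for l in (0,.007): print('w3 lift',l,wp([x0-.014,-.026,.118+l],*a3),wp([x0-.014,-.026,.142+l],*a3), 'arm end',wp([x0-.04,-.026,.1015],*a3))
E
```

```text
w2 bottom rim, top rim [395. 389.] [395. 445.]
w3 lift 0 [392. 374.] [391. 425.] arm end [385. 224.]
w3 lift 0.007 [391. 387.] [391. 442.] arm end [385. 224.]
```

The pin is home: the knob's rims lie where zero lift predicts, the bottom one at row 372 against 374 (387 if still raised), and the arm is lined up with the red mark at column 393. Now on to the stylus.

```bash

python3 -m pendant '[[0,0,-0.012,0],[0,0,-0.025,0],[0,0,-0.03,0],[0,0,-0.03,0],[0,0,-0.01,0]]' 0.8 50
python3 -m pendant '[[-0.003,-0.03,0,0],[-0.0033,-0.036,0,0],[-0.0033,-0.036,0,0],[-0.0033,-0.036,0,0],[-0.0033,-0.036,0,0],[-0.0033,-0.036,0,0],[-0.0033,-0.036,0,0],[-0.0033,-0.026,0,0]]'
python3 -m pendant '[[0,0,0,0],[0,0,0,0]]'
python3 - <<'E'
from bench import r
from h import *
import cv2
d=r.camera("wrist");print(d["xyz"],d["attitude"]);s=r.read_state();print(s["ee_pos"],s["eef_rot"])
for n in ("stylus","stylus_stand"):
  for o in r.outline_of(n,"wrist")[:3]: print(n,round(o["score"],2),np.round(o["bbox"],1))
a=cv2.resize(d["img"],(768,576));cv2.imwrite("pics/w4.png",a[:,:,::-1])
E
```

```text
time: 10.5
ee_pos: [0.484, -0.0246, 0.24]
eef_rot: [0.024, 1.0, -0.0, 0.002]
ft_force: [-0.1, 0.0, 0.2]
width: 0.0641
grip_force: 0.0
time: 11.17
ee_pos: [0.494, -0.3024, 0.2357]
eef_rot: [0.027, 1.0, -0.0, -0.0]
ft_force: [-0.3, 0.4, -0.4]
width: 0.0697
grip_force: 0.0
time: 11.33
ee_pos: [0.4946, -0.2999, 0.2356]
eef_rot: [0.026, 1.0, 0.001, 0.0]
ft_force: [1.1, -0.1, 0.1]
width: 0.0699
grip_force: 0.0
[ 0.41994574 -0.29660694  0.38573867] [0.71864987 0.68176206 0.09507538 0.09850652]
[ 0.49494966 -0.29818654  0.23586467] [2.51476594e-02 9.99683573e-01 5.43714623e-04 2.32827461e-04]
stylus 0.79 [267.3 192.8  30.6  49. ]
stylus 0.56 [367.2 172.6  35.6  30.1]
stylus 0.2 [261.9 172.6  60.7  62.8]
stylus_stand 0.7 [265.5 172.2  61.2  63.2]
```

View pics/w4.png

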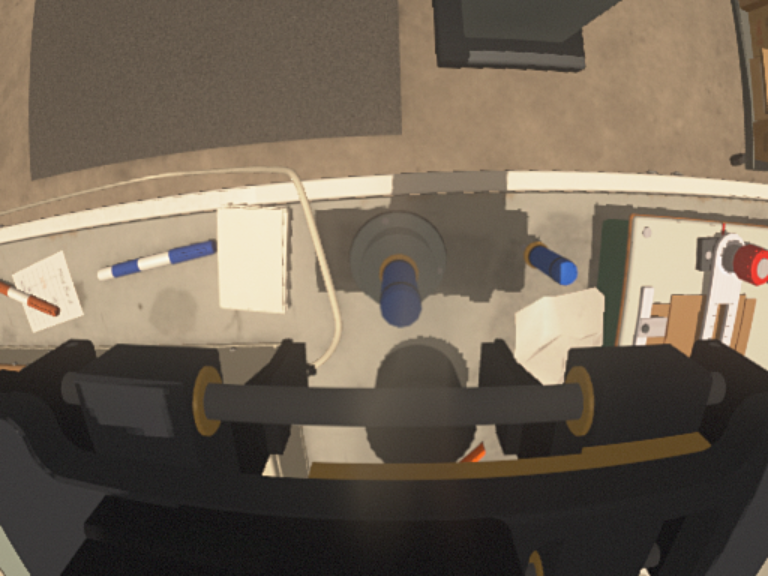

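The stylus handle's top is at about (267,205) native, the stand around (265,172), and the small look-alike at (367,172).

```bash
python3 - <<'E'
from h import *
x,a=[0.41994574,-0.29660694,0.38573867],[0.71864987,0.68176206,0.09507538,0.09850652]
print(wray(267.3,204.8,x,a,.150),wray(266,177.3,x,a,.06),wray(265.4,172,x,a,.004))
E
```

```text
[ 0.49306958 -0.29531207  0.15      ] [ 0.48875717 -0.29474     0.06      ] [ 0.49347307 -0.29485335  0.004     ]
```

```bash

python3 -m pendant '[[0,0.002,0.016,0],[0,0,0.026,0],[0,0,0.026,0],[0,0,0.026,0],[0,0,0.02,0],[0,0,0.013,0],[0,0,0,0],[0,0,0,0]]'
python3 -m pendant '[[0,0,0,0],[0,0,0,0],[0,0,0,0],[0,0,0,0],[0,0,0,0],[0,0,0,0],[0,0,0,0],[0,0,0,0]]' 0.1 50
python3 -m pendant '[[0,0,0,0],[0,0,0,0]]'
```

```text
time: 12.15
ee_pos: [0.4952, -0.296, 0.1092]
eef_rot: [0.025, 1.0, 0.0, 0.0]
ft_force: [-0.0, -0.3, 0.2]
width: 0.0692
grip_force: 0.0
time: 12.82
ee_pos: [0.4949, -0.2967, 0.1086]
eef_rot: [0.025, 1.0, -0.0, 0.0]
ft_force: [-0.3, -0.8, 0.5]
width: 0.0244
grip_force: 1.3
time: 12.98
ee_pos: [0.4949, -0.2966, 0.1085]
eef_rot: [0.025, 1.0, 0.0, -0.0]
ft_force: [-0.4, 0.4, 0.3]
width: 0.023
grip_force: 50.0
```

```bash

python3 -m pendant '[[0,0,-0.006,0],[0,0,-0.014,0],[0,0,-0.02,0],[0,0,-0.025,0],[0,0,-0.025,0],[0,0,-0.025,0],[0,0,-0.015,0],[0,0,-0.005,0]]'
python3 -m pendant '[[-0.006,0.0112,0,0],[-0.0122,0.0225,0,0],[-0.0122,0.0225,0,0],[-0.0122,0.0225,0,0],[-0.0122,0.0225,0,0],[-0.0122,0.0225,0,0],[-0.0122,0.0225,0,0],[-0.0122,0.0225,0,0]]'
python3 -m pendant '[[-0.0122,0.0225,0,0],[-0.0122,0.0225,0,0],[-0.0122,0.0225,0,0],[-0.0122,0.0225,0,0],[-0.0061,0.0112,0,0],[0,0,0,0],[0,0,0,0],[0,0,0,0]]'
python3 - <<'E'
from bench import r
from h import *
import cv2
s=r.read_state();print(s["ee_pos"],s["eef_rot"],s["ft_force"])
d=r.camera("wrist");print(d["xyz"],d["attitude"])
e=r.camera("side")["img"];r.camera("top")
a=cv2.resize(d["img"][90:240,180:340],(640,600),interpolation=cv2.INTER_CUBIC);cv2.imwrite("pics/w5.png",a[:,:,::-1])
cv2.imwrite("pics/s5.png",e[:,:,::-1])
E
```

```text
time: 13.65
ee_pos: [0.4961, -0.2966, 0.2474]
eef_rot: [0.025, 1.0, -0.001, 0.002]
ft_force: [0.5, -0.8, -0.8]
width: 0.023
grip_force: 50.0
time: 14.32
ee_pos: [0.5949, -0.1305, 0.2424]
eef_rot: [0.025, 1.0, 0.0, -0.001]
ft_force: [0.4, 0.6, -1.0]
width: 0.0236
grip_force: 50.0
time: 14.98
ee_pos: [0.6542, -0.0348, 0.2428]
eef_rot: [0.025, 1.0, -0.0, -0.001]
ft_force: [-0.5, -0.1, -1.7]
width: 0.0231
grip_force: 50.0
[ 0.654209   -0.03479734  0.24275454] [ 2.52273921e-02  9.99681538e-01 -2.45182727e-04 -5.84848997e-04] [-0.45781517 -0.10382096 -1.72256272]
[ 0.57979719 -0.03144739  0.39298835] [0.71784446 0.6827536  0.09398581 0.09855715]
```

View pics/w5.png

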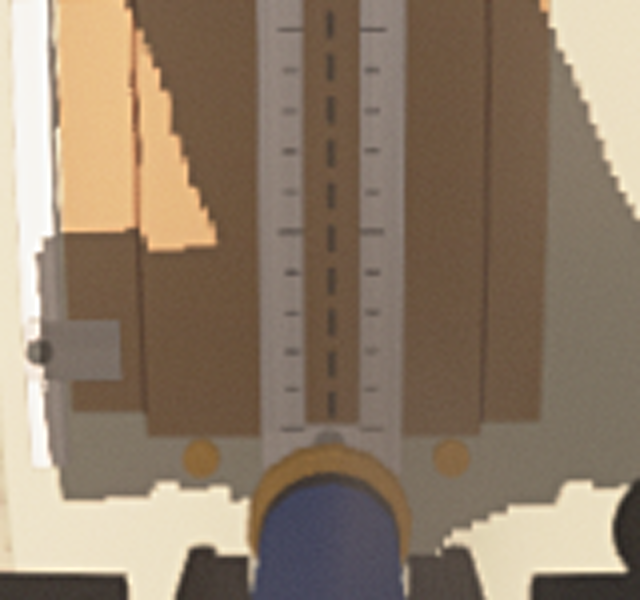

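The picture shows the stylus (centre column ~330) over the fold's dashes (column 330), which run centred in the slot of the locked arm. I'll check it numerically.

```bash
python3 - <<'E'
from h import *
x,a=[0.57979719,-0.03144739,0.39298835],[0.71784446,0.6827536,0.09398581,0.09855715]
g=lambda u,v,z:wray((u+.5)/4-.5+180,(v+.5)/4-.5+90,x,a,z).round(4)
for q in [(331,405,.089),(330,120,.089),(330.5,20,.089)]: print('fold',g(*q))
for v in (430,232,30): print('tick',g(332,v,.1015))
for z,u,w in ((.1015,304,360),): print('slot',g(304,400,z),g(360,400,z),g(304,60,z),g(359,60,z))
print('collar',g(330,447,.1905))
E
```

```text
fold [ 0.658  -0.0346  0.089 ]
fold [ 0.5835 -0.0312  0.089 ]
fold [ 0.558  -0.0298  0.089 ]
tick [ 0.6613 -0.0346  0.1015]
tick [ 0.6109 -0.0321  0.1015]
tick [ 0.5613 -0.0296  0.1015]
slot [ 0.6531 -0.0413  0.1015] [ 0.6538 -0.0271  0.1015] [ 0.5683 -0.0367  0.1015] [ 0.569  -0.0235  0.1015]
collar [ 0.6395 -0.0341  0.1905]
```

```bash

python3 -m pendant '[[0,0.0003,0.007,0],[0,0,0.01,0],[0,0,0.01,0],[0,0,0.006,0],[0,0,0.004,0],[0,0,0.004,0],[0,0,0.004,0],[0,0,0.002,0]]'
python3 -m pendant '[[0,0,0,0],[0,0,0,0]]'
```

```text
time: 15.8
ee_pos: [0.6546, -0.0341, 0.196]
eef_rot: [0.025, 1.0, -0.0, -0.0]
ft_force: [0.2, 0.1, -1.2]
width: 0.0231
grip_force: 50.0
time: 15.97
ee_pos: [0.6547, -0.0341, 0.1967]
eef_rot: [0.025, 1.0, -0.0, 0.0]
ft_force: [0.5, 0.5, -0.9]
width: 0.0233
grip_force: 50.0
```

```bash

python3 -m pendant '[[0,0,0.001,0],[0,0,0.001,0],[0,0,0.001,0],[0,0,0,0],[0,0,0,0]]'
python3 -m pendant '[[0,0,0.001,0],[0,0,0.001,0],[0,0,0,0],[0,0,0,0]]'
python3 -m pendant '[[0,0,0.001,0],[0,0,0.001,0],[0,0,0.001,0],[0,0,0,0],[0,0,0,0]]'
```

```text
time: 16.38
ee_pos: [0.6546, -0.0342, 0.1935]
eef_rot: [0.025, 1.0, -0.0, -0.0]
ft_force: [0.3, -1.4, -1.3]
width: 0.0232
grip_force: 50.0
time: 16.72
ee_pos: [0.6547, -0.0342, 0.1915]
eef_rot: [0.025, 1.0, -0.0, 0.0]
ft_force: [-0.3, -0.7, -0.5]
width: 0.023
grip_force: 50.0
time: 17.13
ee_pos: [0.6547, -0.0342, 0.1886]
eef_rot: [0.025, 1.0, -0.0, 0.0]
ft_force: [0.2, 0.1, 0.5]
width: 0.0233
grip_force: 50.0
```

```bash

python3 -m pendant '[[0,0,0.001,0],[0,0,0.001,0],[0,0,0.001,0],[0,0,0,0]]'
python3 -m pendant '[[0.0025,0,0,0],[0.0025,0,0,0],[0.0025,0,0,0],[0.0025,0,0,0],[0.0025,0,0,0],[0.0025,0,0,0],[0.0025,0,0,0],[0.0025,0,0,0]]'
```

```text
time: 17.47
ee_pos: [0.6546, -0.0342, 0.1854]
eef_rot: [0.025, 1.0, -0.0, -0.0]
ft_force: [-0.1, -1.2, 0.8]
width: 0.0234
grip_force: 50.0
time: 18.13
ee_pos: [0.6344, -0.0332, 0.1856]
eef_rot: [0.025, 1.0, -0.0, 0.0]
ft_force: [2.2, -0.8, 1.3]
width: 0.0231
grip_force: 50.0
```

```bash

python3 -m pendant '[[0.0025,0,0,0],[0.0025,0,0,0],[0.0025,0,0,0],[0.0025,0,0,0],[0.0025,0,0,0],[0.0025,0,0,0],[0.0025,0,0,0],[0.0025,0,0,0]]'
python3 -m pendant '[[0.0025,0,0,0],[0.0025,0,0,0],[0.0025,0,0,0],[0.0025,0,0,0],[0.0025,0,0,0],[0.0025,0,0,0],[0.0025,0,0,0],[0.0025,0,0,0]]'
python3 -m pendant '[[0.0025,0,0,0],[0.0025,0,0,0],[0.0025,0,0,0],[0.0025,0,0,0],[0.0025,0,0,0],[0.0025,0,0,0],[0.0025,0,0,0],[0.0025,0,0,0]]'
python3 -m pendant '[[0.0025,0,0,0],[0.0025,0,0,0],[0.0025,0,0,0],[0.0025,0,0,0],[0.0025,0,0,0],[0.0025,0,0,0],[0.0025,0,0,0],[0.0025,0,0,0]]'
```

```text
time: 18.8
ee_pos: [0.6145, -0.0321, 0.1856]
eef_rot: [0.025, 1.0, -0.0, 0.0]
ft_force: [1.7, 0.3, 0.6]
width: 0.0233
grip_force: 50.0
time: 19.47
ee_pos: [0.5945, -0.0312, 0.1855]
eef_rot: [0.025, 1.0, -0.0, 0.0]
ft_force: [1.3, -0.9, 2.6]
width: 0.0229
grip_force: 50.0
time: 20.13
ee_pos: [0.5745, -0.0302, 0.1855]
eef_rot: [0.025, 1.0, -0.0, 0.0]
ft_force: [1.2, 0.0, 1.8]
width: 0.023
grip_force: 50.0
time: 20.8
ee_pos: [0.5545, -0.0291, 0.1856]
eef_rot: [0.025, 1.0, -0.0, 0.0]
ft_force: [2.0, -1.2, 1.4]
width: 0.023
grip_force: 50.0
```

```bash

python3 -m pendant '[[0.0025,0,0,0],[0.0025,0,0,0],[0.0025,0,0,0],[0.0025,0,0,0],[0.0025,0,0,0],[0.0025,0,0,0],[0.0025,0,0,0],[0.0025,0,0,0]]'
python3 -m pendant '[[0.0025,0,0,0],[0.0018,0,0,0],[0,0,0,0],[0,0,-0.003,0],[0,0,-0.005,0],[0,0,-0.012,0],[0,0,-0.02,0],[0,0,-0.02,0]]'
```

```text
time: 21.47
ee_pos: [0.5345, -0.0281, 0.1855]
eef_rot: [0.025, 1.0, -0.0, 0.0]
ft_force: [1.5, 0.3, 1.3]
width: 0.0237
grip_force: 50.0
time: 22.13
ee_pos: [0.5301, -0.0278, 0.2467]
eef_rot: [0.025, 1.0, 0.0, -0.0]
ft_force: [-0.2, -0.5, -0.7]
width: 0.0232
grip_force: 50.0
```

```bash

python3 -m pendant '[[0.0012,-0.012,-0.006,0],[0.0018,-0.0225,-0.004,0],[0.0018,-0.0225,0,0],[0.0018,-0.0225,0,0],[0.0018,-0.0225,0,0],[0.0018,-0.0225,0,0],[0.0018,-0.0225,0,0],[0.0018,-0.0225,0,0]]'
python3 -m pendant '[[0.0018,-0.0225,0,0],[0.0018,-0.0225,0,0],[0.0018,-0.0225,0,0],[0.0018,-0.0225,0,0],[0.0007,-0.0112,0,0],[0,0,0,0],[0,0,0,0],[0,0,0,0]]'
python3 - <<'E'
from bench import r
from h import *
import cv2
s=r.read_state();print(s["ee_pos"],s["eef_rot"])
d=r.camera("wrist");cv2.imwrite("pics/w6.png",cv2.resize(d["img"][90:240,180:340],(640,600))[:,:,::-1]);print(d["xyz"],d["attitude"])
for n in ("stylus_stand","stylus"):
  for o in r.outline_of(n,"wrist")[:2]: print(n,round(o["score"],2),np.round(o["bbox"],1))
E
```

```text
time: 22.8
ee_pos: [0.5079, -0.1976, 0.2565]
eef_rot: [0.025, 1.0, -0.0, 0.0]
ft_force: [0.5, -0.4, -0.6]
width: 0.0229
grip_force: 50.0
time: 23.47
ee_pos: [0.4957, -0.2953, 0.256]
eef_rot: [0.024, 1.0, 0.0, 0.0]
ft_force: [0.1, 0.0, -0.2]
width: 0.0236
grip_force: 50.0
[ 0.49572879 -0.29531868  0.2559867 ] [2.40612284e-02 9.99710446e-01 2.09667739e-04 1.95091627e-04]
[ 0.42105272 -0.29228556  0.40609603] [0.71701349 0.68347302 0.09496317 0.09868277]
stylus_stand 0.67 [260.9 171.1  58.5  63.9]
stylus 0.97 [358.1 170.6  33.   27.5]
stylus 0.59 [263.  252.8  52.8 110.8]
```

```bash

python3 -m pendant '[[0.0007,-0.0013,0.012,0],[0,0,0.022,0],[0,0,0.022,0],[0,0,0.018,0],[0,0,0.012,0],[0,0,0.005,0],[0,0,0,0],[0,0,0,0]]'
python3 -m pendant '[[0,0,0.005,0],[0,0,0.006,0],[0,0,0.006,0],[0,0,0.006,0],[0,0,0.003,0],[0,0,0,0]]'
python3 -m pendant '[[0,0,0.003,0],[0,0,0.004,0],[0,0,0.004,0],[0,0,0.003,0],[0,0,0,0],[0,0,0,0]]'
```

```text
time: 24.28
ee_pos: [0.4948, -0.2983, 0.1651]
eef_rot: [0.025, 1.0, -0.0, 0.0]
ft_force: [-0.1, 0.3, -0.7]
width: 0.0233
grip_force: 50.0
time: 24.78
ee_pos: [0.4941, -0.2983, 0.1377]
eef_rot: [0.025, 1.0, 0.0, -0.0]
ft_force: [-0.7, -0.1, -1.2]
width: 0.0233
grip_force: 50.0
time: 25.28
ee_pos: [0.4944, -0.2982, 0.1243]
eef_rot: [0.025, 1.0, 0.0, -0.0]
ft_force: [0.3, 0.3, -1.6]
width: 0.0234
grip_force: 50.0
```

```bash

python3 -m pendant '[[-0.0004,0.0016,0,0],[0,0,0,0],[0,0,0.003,0],[0,0,0.004,0],[0,0,0.003,0],[0,0,0,0],[0,0,0,0]]'
python3 -m pendant '[[0,0,0.002,0],[0,0,0.002,0],[0,0,0.001,0],[0,0,0,0],[0,0,0,0]]'
```

```text
time: 25.87
ee_pos: [0.4948, -0.2968, 0.1143]
eef_rot: [0.025, 1.0, 0.0, -0.0]
ft_force: [-0.4, -0.3, -0.1]
width: 0.0229
grip_force: 50.0
time: 26.28
ee_pos: [0.4949, -0.2969, 0.1095]
eef_rot: [0.025, 1.0, -0.0, 0.0]
ft_force: [0.3, -0.6, -0.9]
width: 0.0232
grip_force: 50.0
```

```bash

python3 -m pendant '[[0,0,0.0008,0],[0,0,0,0],[0,0,0,0]]'
python3 -m pendant '[[0,0,0,0],[0,0,0,0],[0,0,0,0],[0,0,0,0],[0,0,0,0],[0,0,0,0],[0,0,0,0],[0,0,0,0]]' 0.7
python3 -m pendant '[[0,0,-0.008,0],[0,0,-0.02,0],[0,0,-0.03,0],[0,0,-0.03,0],[0,0,-0.03,0],[0,0,-0.02,0],[0,0,0,0],[0,0,0,0]]'
python3 - <<'E'
from bench import r
from h import *
import cv2
d=r.camera("wrist");o=r.outline_of("stylus","wrist")[:2];print([(round(q["score"],2),np.round(q["bbox"],1).tolist()) for q in o])
e=r.camera("side");
for n in ("stylus","stylus_stand","jar_black","tape_black","loupe"): print(n,[(round(q["score"],2),np.round(q["bbox"],1).tolist()) for q in r.outline_of(n,"side")[:3]])
a=cv2.resize(d["img"],(800,600))[:300];b=cv2.resize(e["img"][120:310,160:350],(400,300*400//300))[:300]
b=cv2.resize(e["img"][120:310,180:310],(205,300));t=cv2.resize(e["img"][120:310,180:350],None,fx=2,fy=2,interpolation=cv2.INTER_CUBIC)
f=cv2.resize(d["img"],(460,345));c=np.zeros((380,800,3),np.uint8);c[:,:340]=t;c[:345,340:]=f
cv2.imwrite("pics/end.png",c[:,:,::-1])
E
```

```text
time: 26.53
ee_pos: [0.4949, -0.2969, 0.1088]
eef_rot: [0.025, 1.0, -0.0, 0.0]
ft_force: [0.6, -0.2, -0.4]
width: 0.0229
grip_force: 50.0
time: 27.2
ee_pos: [0.4949, -0.2969, 0.1088]
eef_rot: [0.025, 1.0, -0.0, 0.0]
ft_force: [-0.1, -0.6, 0.1]
width: 0.0595
grip_force: 0.0
time: 27.87
ee_pos: [0.4954, -0.2969, 0.2481]
eef_rot: [0.025, 1.0, -0.001, 0.001]
ft_force: [0.2, 0.4, -0.5]
width: 0.0613
grip_force: 0.0
[(0.95, [263.4, 187.7, 25.4, 48.5]), (0.82, [361.5, 170.4, 27.7, 28.8])]
stylus [(0.97, [228.7, 252.9, 16.0, 39.0]), (0.65, [222.0, 230.1, 5.2, 18.2]), (0.52, [282.7, 259.1, 41.8, 47.1])]
stylus_stand [(0.65, [231.1, 279.9, 33.4, 38.9])]
jar_black [(0.63, [283.1, 258.9, 38.9, 50.0])]
tape_black [(0.58, [261.6, 184.9, 109.3, 92.6])]
loupe [(0.72, [288.6, 155.1, 12.8, 21.0])]
```

View pics/end.png

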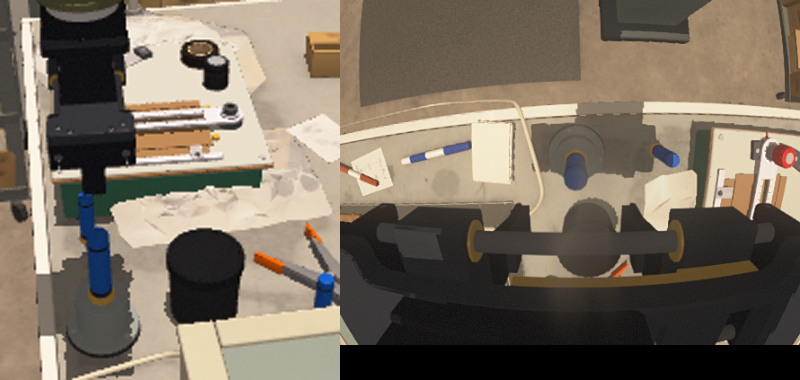

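The stylus stands upright in its stand again (side crop ~(98,265)) and the arm lies over the fold. I'll check the seating numerically against the first picture.

```bash
python3 - <<'E'
from bench import r
import cv2,numpy as np
n=r.camera("side")["img"];cv2.imwrite("pics/side_end.png",n[:,:,::-1]);o=cv2.imread("pics/side0.png")[:,:,::-1]
for im in (o,n):
    w=im[225:285,210:255].astype(int);h=cv2.cvtColor(im[225:285,210:255].copy(),cv2.COLOR_RGB2HSV)
    b=(h[...,0]>105)&(h[...,0]<130)&(h[...,1]>150);k,l,st,c=cv2.connectedComponentsWithStats(b.astype(np.uint8))
    i=1+np.argmax(st[1:,4]);g=l==i;rows=np.where(g.any(1))[0]
    print(st[i],c[i].round(2),[np.where(g[q])[0].mean() for q in (rows[3],rows[-4])])
    for x,y,s in ((260,235,46),(260,127,60)):
        p=im[y:y+s,x:x+s].mean(2)<60;print('dark',np.argwhere(p).mean(0).round(1),p.sum())
E
```

```text
[ 10   0  16  42 399] [17.91 20.94] [np.float64(13.0), np.float64(20.5)]
dark [22.5 21.8] 1550
dark [30.8 24.1] 332
[ 10   0  16  42 401] [17.99 21.4 ] [np.float64(13.0), np.float64(20.0)]
dark [22.6 21.8] 1538
dark [28.9 24.5] 296
```

```bash
python3 -c "
from bench import r
print(r.close_job())"
```

```text
the job is handed in; nothing more can be done
None
```

I creased the fold in one unbroken stroke at about 3 cm/s with the nose about 6 mm in, locked the guide over the fold, put the stylus back upright in its stand, left the jar, tape and loupe in place, and handed the job in at about 28 s.

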